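# Change the batch on the spring-driven glaze shaker

### The arm

A 6-joint arm with a two-finger parallel gripper is mounted at the origin on a cart in front of the work surface, level with it; the furniture and walls round the work are solid. World frame = base frame: x ahead of the robot, y to its left, z up, the work surface at z = 0. Lengths are in m, angles in rad, forces in N, time in s.
With the tool pointing down it reaches from about 0.35 to 0.775 m from the base axis. Payload 7.3 kg.
Tool frame: the origin (TCP) lies on the mounting face of the last link; the fingertips stand 178 mm ahead of it and the grasp point (between the pads) lies 159 mm ahead of it (robot.grip_depth is the distance from the TCP to the grasp point, in m); z points along the fingers, y is the line along which they close (so a half turn about z gives the same grasp; the last joint's range is limited). The gripper opens to 92 mm and grips with 3 to 60 N. Pads are 19 mm wide; open, the fingers measure 130 mm over their backs; the gripper's body (75 mm by 190 mm) begins 47 mm behind the grasp point.
Start: joints at [1.018, 0.342, 1.524, -0, 1.275, -0.146], TCP at [0.208, 0.482, 0.405] pointing down, gripper open.
Joint ranges: [-2.53, 2.53], [-0.77, 2.02], [0.04, 2.7], [-1, 4.14], [0.28, 2.66], [-3.11, 3.11]. Speed limits (rad/s): [2.57, 2.57, 3.14, 3.14, 3.14, 3.14].

### API

Orientations are given as [roll, pitch, yaw] about the fixed x, y, z axes, in that order (R = Rz(yaw) Ry(pitch) Rx(roll)).
In Python, from cell import observe, cams, robot, models gives the robot as it stands.
- The arm moves only by the shell command python3 -m jog 'ROWS' [FORCE]. ROWS is JSON, a list of rows, each a list of 3 entries, a list of its own where there are three numbers: the shift along the tool's x, y, z each as a share of 0.4 m, from -1 to 1, then the turn about the tool's z as a share of pi rad, from -1 to 1, then the closure, from 0 (fully open) to 1 (shut). In form: [[[x, y, z], turn, jaw], ...]. A call has 1 to 12 rows; each row is the pose to reach, as a shift and turn from the pose commanded when the call began, along the tool's axes at that moment, turning the shorter way round; what a row does not reach only later rows make up. A row lasts 1/8 s, in which the tool goes at most 62.5 mm and 10.7 degrees, less where a joint would pass 70% of its speed; a pose out of reach is approached as far as the arm can. A call with a number of a shift or a turn outside -1 to 1 is refused whole. A call with a gripper value outside its range is refused whole. The fingers move at their own pace and stop on an object; FORCE is the grip in N (left out, the last holds). Time passes only in rows, so rows that repeat a pose let the fingers close. It gives the time, the measured TCP pose, the force, the opening and the grip force at its end, in the units of the state.
- observe(): the state, without advancing time (a new reading comes with each control period).
- cams.read_camera(name): name is "side" or "top"; returns the picture (420x560x3 uint8, red, green, blue); there is no depth.
- cams.camera_model(name): a dict with "camera_matrix" (3x3 intrinsics, pixels), "k1" (the pictures are not rectified: a ray, as slopes to the right and down, at radius r is drawn at 1 + k1 r^2 times it, then the intrinsics apply), "pose" (4x4, takes a point from camera to world coordinates). Camera axes: x right, y down, z forward; pixel columns grow to the right and rows downward; lengths in m; the calibration is good to about 2 mm. A picture is of the moment at which its call begins. camera_model takes no time and is no camera call.
- robot.hand_in(): hands the job in; it is judged then, once.
Trained networks look in the newest picture that a camera, given by its name, has taken for a name from the list of things; names that differ only in an ending like _2 or _b are one class to them, and where a whole thing is asked for, a point or a joint stands for the part that bears it (a point fixed in the world has none). Each returns a list of dicts, best first, with "confidence" (0 to 1); they miss things now and then, are a little off and sometimes report something else, mostly with a low value. They report only what shows in the picture. A call takes as long as a camera call. They do not tell look-alikes from the thing itself.
- models.find_in(target, camera): "position" ([x, y, z] in m, in world coordinates, good to about 4 mm: the middle of the surface that is visible of it).
- models.pinpoint(target, camera): "position" ([x, y, z] in m, in world coordinates, good to about 4 mm: a listed point, or the origin of a listed thing).
The state is a dict: "time": time; "qpos": joint angles; "qvel": joint speeds; "joint_efforts": joint torques, N m; "tool_pos": TCP position; "tool_rot": TCP orientation; "contact_force": force on the tool from outside, world axes, zero at the start; "torque": the same for the moment, N m; "opening": finger opening in m; "grip_force": force on a finger pad.
Only numpy, scipy, OpenCV 4.12 (cv2) and the standard library are available. Lean on these libraries where they do the work, as an engineer would, in place of code of your own. Each camera call takes 0.05 s, during which the arm holds its last target. There are 200 camera calls.

### The job

Change the batch on the glaze shaker: swing its toggle lever open, stand the red-lidded jar that is already mixed upright in the cream tray, and then stand every blue- or green-lidded jar waiting on the bench to its right upright in the shaker's bay, between the clamp bar and the back fence. Snap the toggle lever fully shut over its high point so that the bar grips the jars, wind the key clockwise in several part turns until the spring is fully wound, and only when the jars are clamped and the spring is wound press the starting pedal right down to its stop and let it come back up. Leave the terracotta bowl, the wooden stamp and the clay lid drying on its board where they are.

Things in the scene. Friction and masses are not known exactly. Their poses are not given: they have to be found in the camera images.
- shaker: bench glaze shaker: green steel base 200 x 310 mm (x, y), 34 mm high, fixed to the bench, turned up to 0.12 rad; origin at the centre of its underside, +x to the back (away from the robot), +y left. The jar bay is its right part; the green motor housing (x -38 to 80, y 65 to 150, top z = 100 mm) with key and reserve dial is the left part, the pedal in front of it.
- bay_floor (a point): middle of the bay's floor line, where the middle jar's underside belongs, 50 mm over the bench; axes as the shaker's. The bay is open at the top, 200 mm long (y -100 to +100), and takes up to three jars 67 mm apart (y -67, 0, +67). Rubber face of the back fence at x = +27.5, its top 29 mm over the floor; end walls 25 mm over it.
- clamp_bar: rubber-faced bar in front of the bay, 192 mm long (y), its top 26 mm over the bay floor, moved along x by the toggle lever; origin at the middle of its rubber face. Lever open: face about 67 mm from the fence; lever shut: it pushes the jars against the fence (55 mm) and grips them through springs with about 17 N in all (51 mm gap if empty).
- toggle_lever (a joint): toggle lever in front of the bay, swings level about a vertical pivot. 0 = shut at its stop, arm along the bar, pointing to the shaker's -y (right); grows as it opens, clockwise from above (through the robot's side, then on to the left), to 2.1 = open at its stop. High point at 0.4: below it snaps shut, above it a spring pushes it open (up to 6 N at the knob). Starts shut.
- lever_knob (a point): middle of the red upright round knob at the end of the toggle lever, 18 mm in diameter and 34 mm high (17 mm of it above this point), 72 mm from the pivot axis; the top of the arm is 18 mm below this point. The knob is fixed to the arm.
- lever_pivot (a point): point on the vertical pivot axis of the toggle lever at the height of the knob; its x and y axes are the shaker's.
- winding_key (a joint): brass key on the spring motor, vertical axis. 0 = run down, grows clockwise from above, 7.0 rad = fully wound at its stop (6.7 will do). Starts at 0.2 to 1.6. Stays where it is let go; turning takes 0.12 to 0.2 N m, more as the spring fills. The red dial pointer beside it turns 0.6 of the key's angle, to the green mark when full.
- key_bow (a point): centre of the key's flat bow, on its axis. The bow is 52 mm long along this point's x axis, 9 mm thick along its y axis and 27 mm high, 13.5 mm of it below this point; the housing's top is 31 mm below this point.
- start_pedal (a joint): black starting pedal, hinged at its back edge on the shaker's y axis, sprung up: 0 = up, 0.25 rad = down at its stop (counts as down from 0.22). It needs 4 N at first and about 10 N at the stop and springs back when let go.
- pedal_pad (a point): point on the top of the pedal's rubber tread to press, 46 mm in front of its hinge; the tread is 50 mm wide (y), slopes up toward the robot at 0.26 rad when up and is level when down, this point sinking by 11 mm.
- jar_red: straight glaze jar 55 mm in diameter and 78 mm high (the lid, 54 mm in diameter, is the top 15 mm), 0.24 kg, standing upright; origin at the centre of its underside, z up. Red lid: already mixed. It starts clamped in the shaker's bay.
- jar_blue: straight glaze jar 55 mm in diameter and 78 mm high (the lid, 54 mm in diameter, is the top 15 mm), 0.24 kg, standing upright; origin at the centre of its underside, z up. Blue lid: waiting on the bench to the right of the shaker. May be absent.
- jar_green: straight glaze jar 55 mm in diameter and 78 mm high (the lid, 54 mm in diameter, is the top 15 mm), 0.24 kg, standing upright; origin at the centre of its underside, z up. Green lid: waiting on the bench to the right of the shaker. May be absent.
- jar_blue_2: straight glaze jar 55 mm in diameter and 78 mm high (the lid, 54 mm in diameter, is the top 15 mm), 0.24 kg, standing upright; origin at the centre of its underside, z up. Blue lid: waiting on the bench to the right of the shaker. May be absent. (The other glaze jars, far at the back under the shelf, have nothing to do with the job.)
- tray: empty loose cream-coloured tray at the left, 145 x 225 mm over the rim (x, y), 37 mm high, its floor 130 x 210 mm and 3 mm thick; origin at the centre of its underside, z up.
- bowl: bystander: terracotta bowl 95 mm wide, 40 mm high, standing near the front edge; origin at the centre of its foot.
- stamp_a: bystander: turned wooden stamp 34 mm wide, 61 mm high, standing in front of the shaker; origin at the centre of its underside.
- lid_a: bystander: clay lid 77 mm wide, 31 mm high with its knob, lying on a wooden board at the right front; origin at the centre of its underside.
Things that resemble listed ones, but are neither listed nor needed, are in the scene too. What is shaped like the jar_blue but purple or turquoise is not meant.

How it is judged:
By the outcome, as a careful person would: the job done as asked, in the order asked, and still so for the second after the job is handed in, with the robot touching nothing.
Of jar_blue, jar_green, jar_blue_2 only 2 to 3 are there at a start; the rules pass over those that are not, and their reading is None.
At some moment in a run one of jar_blue, jar_green, jar_blue_2, tray may be knocked a few centimetres aside while the robot is not near it.
It also fails if it takes over 210 s, if anything falls off the work surface, if the arm or the gripper's body presses on something with over 40 N, if the wrist force passes 120 N, or if a joint passes its speed limit or range.

## Working session

There is one attempt and no reset: what is moved stays moved. The work goes in short steps, Python scripts to look and compute and a shell command to move; the robot and the scene stay as the last step left them, time stands still between calls to the robot, and variables do not carry over. Pictures are saved under pics/ and viewed, at most 14 in all, crops included, and the job is handed in when it is done.

```bash
ls; mkdir -p pics; cat > h.py <<'E'
import numpy as np,cv2,sys
from cell import observe,cams,robot,models
from scipy.spatial.transform import Rotation as R
def save(cam,name,crop=None,scale=1):
    im=cams.read_camera(cam)
    if crop: im=im[crop[1]:crop[3],crop[0]:crop[2]]
    if scale!=1: im=cv2.resize(im,None,fx=scale,fy=scale,interpolation=cv2.INTER_CUBIC)
    cv2.imwrite('pics/'+name,im[:,:,::-1])
def proj(cam,p):
    m=cams.camera_model(cam);K=np.array(m['camera_matrix']);T=np.linalg.inv(np.array(m['pose']))
    q=T[:3,:3]@np.array(p)+T[:3,3];s=q[:2]/q[2];s=s*(1+m['k1']*(s@s));return K[:2,:2]@s+K[:2,2]
def pix(cam,u,v,z):
    m=cams.camera_model(cam);K=np.array(m['camera_matrix']);P=np.array(m['pose'])
    d=np.linalg.solve(K,[u,v,1])[:2];s=d.copy()
    for _ in range(20): s=d/(1+m['k1']*(s@s))
    r=P[:3,:3]@np.array([s[0],s[1],1]);return P[:3,3]+r*(z-P[2,3])/r[2]
def tool():
    s=observe();r=R.from_euler('xyz',s['tool_rot']).as_matrix();return s,np.array(s['tool_pos']),r
def go(p,yaw_y=None):
    """rows for grasp point p (tool pointing down); yaw_y: wanted direction angle of tool y axis (mod pi)"""
    s,t,r=tool();g=t+r[:,2]*robot.grip_depth
    d=r.T@(np.array(p)-g)/0.4;tr=0
    if yaw_y is not None:
        a=np.arctan2(r[1,1],r[0,1]);tr=-((yaw_y-a+np.pi/2)%np.pi-np.pi/2)/np.pi
    return np.round(d,4),round(tr,4),np.round(g,4)
E
python3 - <<'E'
from h import *
s=observe();print(s)
for c in('top','side'):
    save(c,c+'0.png')
    print(c,np.round(cams.camera_model(c)['pose'],2).tolist())
    for n in ['shaker','bay_floor','clamp_bar','lever_knob','lever_pivot','key_bow','pedal_pad','jar_red','jar_blue','jar_green','tray','bowl','stamp_a','lid_a']:
        print(n,[(np.round(d['position'],3).tolist(),round(d['confidence'],2)) for d in models.pinpoint(n,c)][:4])
s,t,r=tool();print(r.round(3))
E
```

```text
pics
{'time': 0.0, 'qpos': array([ 1.01798290e+00,  3.42727089e-01,  1.52501496e+00,  2.77412167e-06,
        1.27535227e+00, -1.46017208e-01]), 'qvel': array([-3.16566038e-04,  2.33993219e-03, -7.20927713e-04, -9.00445498e-05,
        5.85625422e-04, -6.01450896e-04]), 'joint_efforts': array([ 1.46660997e-03, -4.31223929e+01, -2.44227755e+01,  7.19343452e-02,
        5.56252396e-02, -1.28746851e-04]), 'tool_pos': array([0.20764609, 0.48205213, 0.40404319]), 'tool_rot': array([-3.14010735e+00, -2.21115598e-04,  2.73479546e+00]), 'contact_force': array([-0.36235903, -0.35516989, -0.2677978 ]), 'torque': array([ 0.04993589,  0.05478783, -0.01008757]), 'grip_force': 0.0, 'opening': 0.092175008874419}
top [[-0.02, -1.0, 0.08, 0.44], [-1.0, 0.03, 0.01, -0.07], [-0.01, -0.08, -1.0, 1.12], [0.0, 0.0, 0.0, 1.0]]
shaker [([0.611, -0.043, -0.0], 0.79), ([0.621, -0.091, 0.049], 0.71)]
bay_floor [([0.433, 0.236, 0.002], 0.72), ([0.621, -0.089, 0.047], 0.65)]
clamp_bar [([0.593, -0.085, 0.063], 0.69), ([0.533, -0.08, 0.101], 0.21)]
lever_knob [([0.525, -0.15, 0.106], 0.93), ([0.382, 0.001, 0.003]
[... 761 characters left out ...]
3, 0.012], 0.6), ([0.593, -0.085, 0.064], 0.55), ([0.567, -0.418, -0.004], 0.53)]
lever_knob [([0.521, -0.157, 0.104], 0.62)]
lever_pivot [([0.534, -0.078, 0.107], 0.91)]
key_bow [([0.667, 0.058, 0.129], 0.63)]
pedal_pad [([0.53, 0.077, 0.068], 0.7)]
jar_red [([0.618, -0.097, 0.049], 0.75)]
jar_blue [([0.659, -0.369, 0.0], 0.93), ([0.508, -0.335, -0.003], 0.76), ([0.566, -0.418, -0.002], 0.66)]
jar_green [([0.614, -0.095, 0.047], 0.35)]
tray [([0.607, -0.04, 0.002], 0.22)]
bowl [([0.379, -0.001, 0.002], 0.82)]
stamp_a [([0.408, -0.082, -0.001], 0.44), ([0.592, -0.085, 0.064], 0.36)]
lid_a [([0.375, -0.375, 0.012], 0.9)]
[[-0.918  0.396  0.   ]
 [ 0.396  0.918  0.   ]
 [-0.     0.    -1.   ]]
```

View pics/top0.png

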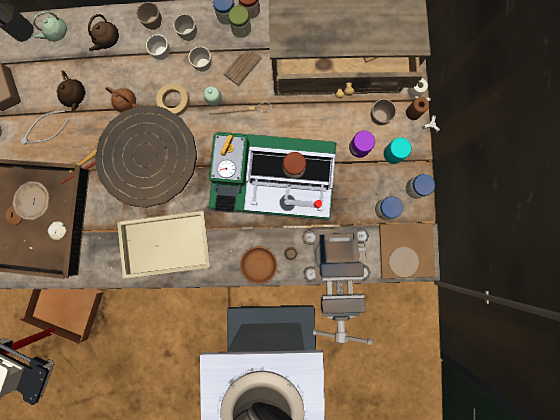

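View pics/side0.png

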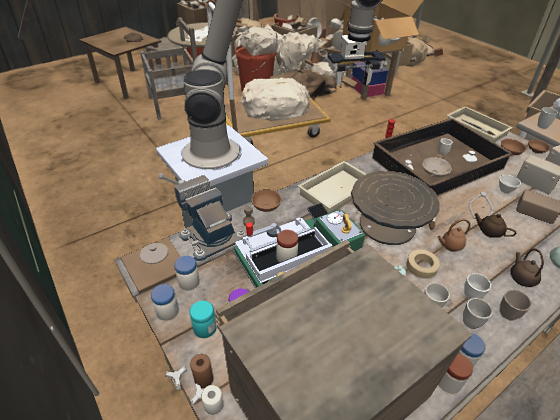

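The top view shows the red jar mid-bay at (294,162). The two blue jars are at (390,207) and (423,184), with no green jar on the bench. The purple and turquoise jars are decoys. The vise sits around (340,270). The side view agrees. Next I'll zoom in to get the shaker's yaw.

```bash
python3 - <<'E'
from h import *
save('top','c1.png',(200,125,345,225),5)
for n in ['lever_knob','lever_pivot','bay_floor','shaker','key_bow']:
    L=[]
    for k in range(3):
        for c in('top','side'):
            if k: cams.read_camera(c)
            L+=[d['position'] for d in models.pinpoint(n,c)[:2]]
    print(n,np.round(L,3).tolist())
E
```

```text
lever_knob [[0.521, -0.157, 0.104], [0.524, -0.15, 0.106], [0.524, -0.154, 0.104], [0.524, -0.151, 0.106], [0.522, -0.155, 0.103]]
lever_pivot [[0.532, -0.081, 0.103], [0.534, -0.081, 0.107], [0.534, -0.082, 0.101], [0.533, -0.079, 0.106], [0.531, -0.078, 0.102], [0.532, -0.078, 0.104]]
bay_floor [[0.621, -0.09, 0.047], [0.621, -0.094, 0.05], [0.622, -0.089, 0.051], [0.619, -0.091, 0.048], [0.536, 0.076, 0.072], [0.624, -0.09, 0.048], [0.62, -0.09, 0.051], [0.624, -0.089, 0.049]]
shaker [[0.61, -0.042, 0.003], [0.606, -0.044, 0.002], [0.592, -0.087, 0.06], [0.608, -0.044, -0.0], [0.606, -0.043, -0.001], [0.377, -0.371, 0.016], [0.609, -0.042, 0.0], [0.61, -0.046, 0.002], [0.528, 0.077, 0.067]]
key_bow [[0.666, 0.058, 0.128], [0.664, 0.065, 0.13], [0.568, -0.417, -0.003], [0.522, -0.153, 0.104], [0.664, 0.059, 0.13], [0.666, 0.058, 0.129]]
```

View pics/c1.png

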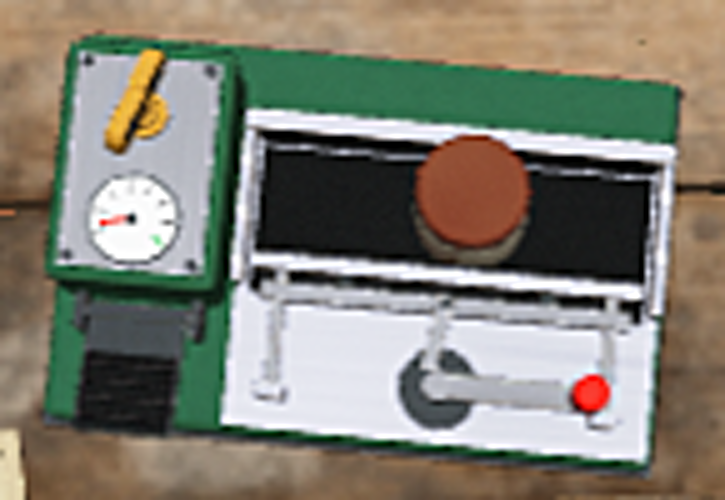

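The crop shows the red jar mid-bay, the key at (145,100), the pedal tread at (128,385) and the lever arm from (440,385) to the knob at (592,392). I'll compute yaw from the edges and write out the lever arc.

```bash
python3 - <<'E'
from h import *
P=lambda u,v,z:pix('top',200+(u-2)/5,125+(v-2)/5,z)
for a,b,z in [((72,37),(680,85),.034),((45,425),(648,470),.034),((258,258),(646,300),.076),((437,385),(592,392),.115)]:
    A,B=P(*a,z),P(*b,z);d=A-B;print(A.round(4),B.round(4),'yaw',np.arctan2(-d[0],d[1]).round(3),np.linalg.norm(d).round(4))
print('knob top',P(592,390,.122),'key',P(136,98,.144))
A,B=P(152,52,.143),P(116,145,.143);print('bow ends',A,B)
print('pedal',P(128,390,.066))
E
```

```text
[0.7214 0.1078 0.034 ] [ 0.6875 -0.2042  0.034 ] yaw -0.108 0.3138
[0.5212 0.1233 0.034 ] [ 0.4907 -0.1808  0.034 ] yaw -0.1 0.3057
[0.5972 0.0102 0.076 ] [ 0.5715 -0.1785  0.076 ] yaw -0.135 0.1905
[ 0.5291 -0.0756  0.115 ] [ 0.5239 -0.1479  0.115 ] yaw -0.071 0.0725
knob top [ 0.52426788 -0.14741747  0.122     ] key [0.6629611 0.0598353 0.144    ]
bow ends [0.68467843 0.05231872 0.143     ] [0.64139989 0.06946435 0.143     ]
pedal [0.53494047 0.07624352 0.066     ]
```

```bash
python3 - <<'E'
from h import *
print(go((0.38,0.15,0.245),None));print(go((0.524,-0.151,0.245),np.radians(-6)))
E
```

```text
(array([-0.7242, -0.5923,  0.0013]), 0, array([0.2077, 0.4822, 0.2455]))
(array([-1.3525e+00, -1.1409e+00,  1.2000e-03]), np.float64(0.4038), array([0.2077, 0.4822, 0.2455]))
```

```bash
python3 -m jog '[[[-0.15,-0.12,0],0.06,0.2],[[-0.3,-0.24,0],0.12,0.4],[[-0.45,-0.36,0],0.18,0.5],[[-0.6,-0.49,0],0.24,0.5],[[-0.72,-0.6,0],0.3,0.5],[[-0.85,-0.72,0],0.36,0.5],[[-0.97,-0.82,0],0.404,0.5],[[-1,-0.86,0],0.404,0.5],[[-1,-0.86,0],0.404,0.5]]' 30
python3 - <<'E'
from h import *
print(go((0.524,-0.151,0.112),np.radians(-6)),observe()['qpos'].round(2))
E
```

```text
time: 5.18
tool_pos: [0.4398, 0.0051, 0.4048]
tool_rot: [3.141, 0.0, 1.462]
contact_force: [1.3, 0.3, -0.6]
opening: 0.0456
grip_force: 0.0
(array([-0.365 ,  0.251 ,  0.3343]), np.float64(-0.0012), array([0.4399, 0.0051, 0.2456])) [-0.16  0.19  1.74 -0.    1.22 -0.05]
```

```bash
python3 -m jog '[[[-0.12,0.085,0],0,0.5],[[-0.24,0.17,0],0,0.5],[[-0.365,0.251,0],0,0.5],[[-0.365,0.251,0.1],0,0.5],[[-0.365,0.251,0.2],0,0.5],[[-0.365,0.251,0.3],0,0.5],[[-0.365,0.251,0.332],0,0.5],[[-0.365,0.251,0.332],0,0.5],[[-0.365,0.251,0.332],0,0.85],[[-0.365,0.251,0.332],0,0.85],[[-0.365,0.251,0.332],0,0.85]]' 15
python3 - <<'E'
from h import *
s,t,r=tool();print(go((0.524,-0.151,0.112)),s['contact_force'],s['opening'],s['grip_force'])
# lever arc rows
c=np.array([0.532,-0.0795]);a0=np.arctan2(-0.151+0.0795,0.524-0.532)
k0=c+.072*np.array([np.cos(a0),np.sin(a0)])
for i in range(1,13):
    th=2.14*i/12;a=a0-th;k=c+.072*np.array([np.cos(a),np.sin(a)])
    print((r.T@np.r_[k-k0,0]/.4).round(3)[:2].tolist(),round(th/np.pi,3))
E
```

```text
time: 6.55
tool_pos: [0.5236, -0.1478, 0.2728]
tool_rot: [3.14, 0.0, 1.466]
contact_force: [-0.3, 0.2, -0.2]
opening: 0.0205
grip_force: 0.0
(array([-0.0078,  0.0012,  0.0039]), 0, array([ 0.5239, -0.1479,  0.1136])) [-0.27072726  0.23260724 -0.19858087] 0.02047250332910543 0.0
[0.003, -0.032] 0.057
[0.012, -0.063] 0.114
[0.026, -0.092] 0.17
[0.045, -0.118] 0.227
[0.068, -0.14] 0.284
[0.095, -0.157] 0.341
[0.124, -0.17] 0.397
[0.155, -0.177] 0.454
[0.187, -0.179] 0.511
[0.219, -0.175] 0.568
[0.25, -0.165] 0.624
[0.278, -0.15] 0.681
```

```bash
python3 -m jog '[[[0,0,0],0,0.9],[[0,0,0],0,0.9],[[0,0,0],0,0.9]]' 20 ; python3 -m jog '[[[0.003,-0.032],0,0]]' >/dev/null 2>&1; python3 -m jog '[[[0.003,-0.032,0],0.057,0.9],[[0.012,-0.063,0],0.114,0.9],[[0.026,-0.092,0],0.17,0.9],[[0.045,-0.118,0],0.227,0.9],[[0.068,-0.14,0],0.284,0.9],[[0.095,-0.157,0],0.341,0.9],[[0.124,-0.17,0],0.397,0.9],[[0.155,-0.177,0],0.454,0.9],[[0.187,-0.179,0],0.511,0.9],[[0.219,-0.175,0],0.568,0.9],[[0.25,-0.165,0],0.624,0.9],[[0.27,-0.156,0],0.66,0.9]]'
python3 - <<'E'
from h import *
s,t,r=tool();print(t,s['grip_force'],s['opening'],s['qpos'].round(2))
d=t[:2]-[0.532,-0.0795];a=np.degrees(np.arctan2(d[1],d[0]));print('theta',np.radians(-96-a)%6.283,np.linalg.norm(d))
save('top','c2.png',(200,125,345,225),5)
E
```

```text
time: 6.92
tool_pos: [0.5232, -0.1478, 0.2726]
tool_rot: [-3.141, 0.0, 1.466]
contact_force: [-3.7, -0.2, 6.1]
opening: 0.0174
grip_force: 20.0
time: 8.43
tool_pos: [0.4745, -0.0348, 0.2726]
tool_rot: [3.141, -0.007, -0.611]
contact_force: [-6.8, -39.7, -1.7]
opening: 0.0172
grip_force: 20.0
[ 0.47445556 -0.03475186  0.27255696] 19.982437770813704 0.01724161559115616 [-0.23  0.41  1.84 -0.    0.89  1.95]
theta 2.126840824411257 0.07289553011256662
```

View pics/c2.png

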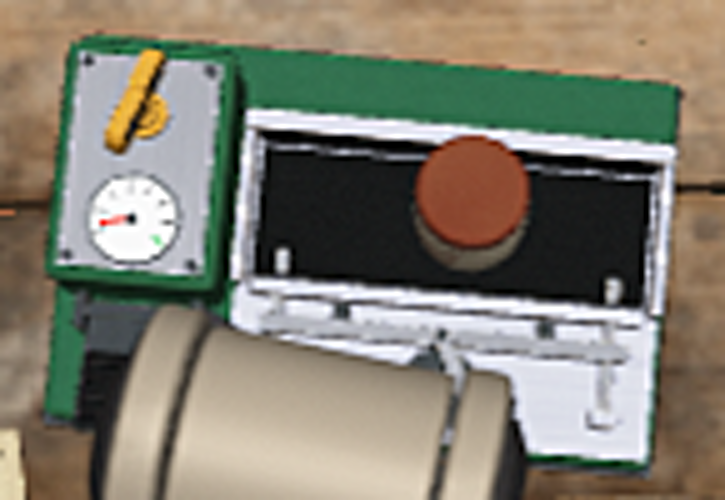

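The lever is open and the bar is drawn back. Next I release, rise and measure the red jar.

```bash
python3 -m jog '[[[0,0,0],0,0.5],[[0,0,0],0,0.5],[[0,0,-0.1],0,0.3],[[0,0,-0.2],0,0],[[0,0,-0.3],-0.05,0],[[0,0,-0.3],-0.1,0],[[0,0,-0.3],-0.167,0],[[0,0,-0.3],-0.167,0],[[0,0,-0.3],-0.167,0]]'
python3 - <<'E'
from h import *
print('lid',pix('top',200+(472-2)/5,125+(190-2)/5,.128))
cams.read_camera('side');print([np.round(d['position'],3) for d in models.pinpoint('jar_red','side')])
print([np.round(d['position'],3) for d in models.pinpoint('lever_knob','side')])
print(go((0.619,-0.0945,0.105),np.radians(84)))
E
```

```text
time: 9.6
tool_pos: [0.4727, -0.0337, 0.3918]
tool_rot: [-3.141, 0.0, -0.086]
contact_force: [0.3, -0.4, -0.4]
opening: 0.0919
grip_force: 0.0
lid [ 0.61854381 -0.09419089  0.128     ]
[array([ 0.618, -0.093,  0.048])]
[array([ 0.471, -0.04 ,  0.103]), array([ 0.434,  0.238, -0.002])]
(array([0.3775, 0.1203, 0.3188]), np.float64(0.0063), array([ 0.4727, -0.0338,  0.2326]))
```

```bash
python3 -m jog '[[[0.13,0.04,0],0,0],[[0.26,0.08,0],0,0],[[0.3775,0.12,0],0.006,0],[[0.3775,0.12,0.1],0.006,0],[[0.3775,0.12,0.2],0.006,0],[[0.3775,0.12,0.28],0.006,0],[[0.3775,0.12,0.318],0.006,0],[[0.3775,0.12,0.318],0.006,0],[[0.3775,0.12,0.318],0.006,0.6],[[0.3775,0.12,0.318],0.006,0.6],[[0.3775,0.12,0.318],0.006,0.6],[[0.3775,0.12,0.318],0.006,0.6]]' 30
python3 - <<'E'
from h import *
s=observe();print(s['grip_force'],go((0.619,-0.0945,0.105),np.radians(84)),go((0.434,0.237,0.25),np.radians(60)))
cams.read_camera('top');print([np.round(d['position'],3) for d in models.pinpoint('tray','top')])
E
```

```text
time: 11.25
tool_pos: [0.6193, -0.0944, 0.2653]
tool_rot: [3.141, -0.001, -0.102]
contact_force: [-0.8, -2.6, 2.1]
opening: 0.0565
grip_force: 1.2
1.189887598156929 (array([-0.0012,  0.    ,  0.0027]), np.float64(0.0009), array([ 0.6195, -0.0945,  0.1061])) (array([-0.5453, -0.7771, -0.3609]), np.float64(0.1342), array([ 0.6195, -0.0945,  0.1061]))
[array([0.435, 0.239, 0.003])]
```

```bash
python3 -m jog '[[[0,0,0],0,0.6],[[0,0,0],0,0.6],[[0,0,-0.1],0,0.6],[[0,0,-0.2],0,0.6],[[0,0,-0.3],0,0.6],[[0,0,-0.36],0,0.6],[[-0.08,-0.12,-0.36],0,0.6],[[-0.18,-0.25,-0.36],0,0.6],[[-0.28,-0.38,-0.36],0,0.6],[[-0.38,-0.51,-0.36],0,0.6],[[-0.47,-0.64,-0.36],0,0.6],[[-0.545,-0.775,-0.36],0,0.6]]' 30
python3 - <<'E'
from h import *
s=observe();print(s['grip_force'],go((0.434,0.237,0.060)))
cams.read_camera('side');print([np.round(d['position'],3) for d in models.pinpoint('jar_red','side')])
E
```

```text
time: 12.85
tool_pos: [0.436, 0.2296, 0.4081]
tool_rot: [-3.141, 0.002, -0.102]
contact_force: [1.2, 1.1, -2.3]
opening: 0.0546
grip_force: 30.0
29.99775141477585 (array([-0.0053, -0.0176,  0.4722]), 0, array([0.4357, 0.2297, 0.2489]))
[array([0.431, 0.229, 0.188])]
```

```bash
python3 -m jog '[[[0,0,0.12],0,0.6],[[0,0,0.24],0,0.6],[[0,0,0.36],0,0.6],[[0,0,0.43],0,0.6],[[0,0,0.455],0,0.6],[[0,0,0.468],0,0.6],[[0,0,0.468],0,0.6]]' 30
python3 - <<'E'
from h import *
print(go((0.434,0.237,0.060)))
E
```

```text
time: 13.82
tool_pos: [0.4381, 0.228, 0.2221]
tool_rot: [-3.141, -0.001, -0.102]
contact_force: [0.3, 0.2, -2.9]
opening: 0.0546
grip_force: 30.0
(array([-0.0129, -0.0211,  0.0073]), 0, array([0.4383, 0.2281, 0.0629]))
```

```bash
python3 -m jog '[[[0,0,0.006],0,0.6],[[0,0,0.01],0,0.6],[[0,0,0.01],0,0.6]]' 30
```

```text
time: 14.2
tool_pos: [0.438, 0.2281, 0.2188]
tool_rot: [-3.141, -0.002, -0.102]
contact_force: [-2.3, -0.6, 7.2]
opening: 0.0546
grip_force: 30.0
```

```bash
python3 -m jog '[[[0,0,0],0,0.4],[[0,0,0],0,0],[[0,0,0],0,0],[[0,0,-0.1],0,0],[[0,0,-0.2],0,0],[[0,0,-0.33],0,0],[[0,0,-0.45],0,0],[[0,0,-0.45],0,0]]' 30
python3 - <<'E'
from h import *
for c in('top','side'):
    cams.read_camera(c)
    for n in('jar_blue','jar_red','tray','jar_green'):print(c,n,[(np.round(d['position'],3).tolist(),round(d['confidence'],2)) for d in models.pinpoint(n,c)])
print(go((0.511,-0.334,0.25),np.radians(38)))
E
```

```text
time: 15.2
tool_pos: [0.4383, 0.2282, 0.4012]
tool_rot: [-3.138, -0.007, -0.102]
contact_force: [0.6, 0.5, 0.4]
opening: 0.0919
grip_force: 0.0
top jar_blue [([0.661, -0.358, 0.003], 0.82), ([0.679, -0.27, -0.001], 0.75), ([0.517, -0.332, 0.0], 0.7), ([0.565, -0.416, 0.002], 0.66)]
top jar_red [([0.439, 0.23, 0.004], 0.51)]
top tray [([0.434, 0.238, 0.001], 0.75)]
top jar_green []
side jar_blue [([0.513, -0.336, -0.001], 0.96), ([0.567, -0.418, -0.002], 0.78), ([0.656, -0.363, 0.002], 0.65)]
side jar_red [([0.435, 0.23, -0.001], 0.65)]
side tray [([0.437, 0.238, -0.003], 0.73), ([0.566, -0.419, -0.002], 0.63)]
side jar_green []
(array([ 0.3256,  1.3787, -0.0305]), np.float64(0.2564), array([0.4376, 0.2279, 0.2377]))
```

```bash
python3 -m jog '[[[0,0.13,-0.03],0,0],[[0.03,0.26,-0.03],0.03,0],[[0.06,0.4,-0.03],0.08,0],[[0.1,0.54,-0.03],0.13,0],[[0.15,0.68,-0.03],0.18,0],[[0.2,0.82,-0.03],0.23,0],[[0.23,0.94,-0.03],0.256,0],[[0.25,1,-0.03],0.256,0],[[0.25,1,-0.03],0.256,0]]'
python3 - <<'E'
from h import *
im=cams.read_camera('top');hsv=cv2.cvtColor(im,cv2.COLOR_RGB2HSV)
m=((hsv[...,0]>100)&(hsv[...,0]<125)&(hsv[...,1]>90)&(hsv[...,2]>40)).astype('uint8')
m[:150]=0;m[:,:370]=0;m[:,440:]=0
n,l,st,ce=cv2.connectedComponentsWithStats(m)
for i in range(1,n):
    if st[i,4]>100: print(st[i],ce[i],pix('top',*ce[i],.078))
print(go((0.513,-0.334,0.055),np.radians(38)))
E
```

```text
time: 16.82
tool_pos: [0.4965, -0.1818, 0.4088]
tool_rot: [3.141, 0.001, -0.909]
contact_force: [-0.1, 1.0, -0.8]
opening: 0.0918
grip_force: 0.0
[415 174  20  13 142] [424.33098592 179.21126761] [ 0.57895603 -0.41408654  0.078     ]
(array([0.3291, 0.2033, 0.4865]), np.float64(-0.0001), array([ 0.4962, -0.1804,  0.2498]))
```

```bash
python3 -m jog '[[[0.11,0.07,0],0,0],[[0.22,0.14,0],0,0],[[0.33,0.204,0],0,0],[[0.33,0.204,0],0,0],[[0.33,0.204,0.12],0,0],[[0.33,0.204,0.24],0,0],[[0.33,0.204,0.36],0,0],[[0.33,0.204,0.44],0,0],[[0.33,0.204,0.486],0,0],[[0.33,0.204,0.486],0,0.3]]' 30
python3 -m jog '[[[0,0,0],0,0.6],[[0,0,0],0,0.6],[[0,0,0],0,0.6],[[0,0,0],0,0.6],[[0,0,-0.05],0,0.6],[[0,0,-0.15],0,0.6],[[0,0,-0.28],0,0.6],[[0,0,-0.4],0,0.6],[[0,0,-0.45],0,0.6],[[0,0,-0.45],0,0.6]]' 30
python3 - <<'E'
from h import *
save('side','s2.png')
print([(np.round(d['position'],4).tolist(),round(d['confidence'],2)) for d in models.pinpoint('jar_blue','side')])
s=observe();print(s['qpos'].round(2),s['grip_force'])
yaw=-0.105;c=np.array([.6205,-.0905]);y=np.array([-np.sin(yaw),np.cos(yaw)])
for k in(-67,67): 
    p=c+y*k/1000;print(k,p,go((*p,.23),np.radians(84)))
E
```

```text
time: 18.12
tool_pos: [0.5138, -0.3332, 0.2145]
tool_rot: [3.141, 0.002, -0.905]
contact_force: [-0.0, -0.3, 0.8]
opening: 0.0856
grip_force: 0.0
time: 19.38
tool_pos: [0.5136, -0.3345, 0.3964]
tool_rot: [-3.141, -0.003, -0.906]
contact_force: [0.1, -0.4, -2.9]
opening: 0.0547
grip_force: 30.0
[([0.565, -0.4184, -0.002], 0.83), ([0.6568, -0.3662, 0.0023], 0.82)]
[-0.7   0.51  1.28  0.    1.35  1.77] 29.99974876642227
-67 [ 0.61347792 -0.157131  ] (array([-0.1933, -0.4703,  0.0112]), np.float64(-0.2552), array([ 0.5131, -0.334 ,  0.2344]))
67 [ 0.62752208 -0.023869  ] (array([-0.4339, -0.7033,  0.0117]), np.float64(-0.2552), array([ 0.5131, -0.334 ,  0.2344]))
```

View pics/s2.png

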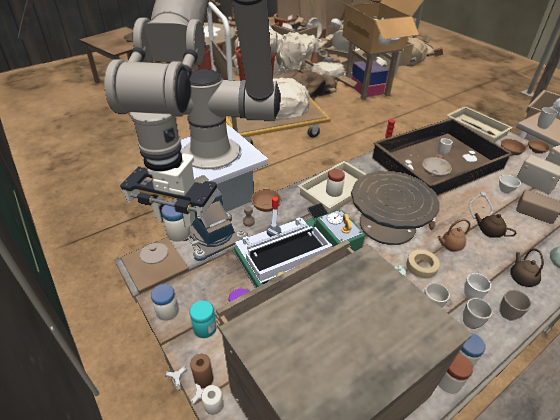

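The side view shows the blue jar gripped, the red jar upright in the tray at (336,180), the open knob at (275,202) and an empty bay. Next is the left bay slot, with the tool turned so its body clears the key.

```bash
python3 - <<'E'
from h import *
print(go((.6235,-.024,.234),np.radians(120)))
E
python3 -m jog '[[[0,-0.05,0],-0.05,0.6],[[-0.03,-0.12,0],-0.1,0.6],[[-0.08,-0.2,0],-0.15,0.6],[[-0.13,-0.28,0],-0.2,0.6],[[-0.19,-0.36,0],-0.25,0.6],[[-0.25,-0.44,0],-0.3,0.6],[[-0.31,-0.52,0],-0.35,0.6],[[-0.37,-0.6,0],-0.4,0.6],[[-0.425,-0.695,0],-0.456,0.6],[[-0.425,-0.695,0],-0.456,0.6],[[-0.425,-0.695,0],-0.456,0.6]]'
python3 - <<'E'
from h import *
print(go((.6235,-.024,.107),np.radians(120)))
E
```

```text
(array([-0.4399, -0.6952,  0.0017]), np.float64(-0.4552), array([ 0.5131, -0.334 ,  0.2344]))
time: 20.85
tool_pos: [0.6275, -0.0293, 0.3934]
tool_rot: [-3.14, 0.003, 0.525]
contact_force: [0.7, -0.3, -2.8]
opening: 0.0545
grip_force: 30.0
(array([-0.    , -0.0154,  0.318 ]), np.float64(0.0006), array([ 0.627 , -0.0293,  0.2342]))
```

```bash
python3 -m jog '[[[0,-0.0154,0],0,0.6],[[0,-0.0154,0],0,0.6],[[0,-0.0154,0.1],0,0.6],[[0,-0.0154,0.18],0,0.6],[[0,-0.0154,0.24],0,0.6],[[0,-0.0154,0.29],0,0.6],[[0,-0.0154,0.312],0,0.6],[[0,-0.0154,0.312],0,0.6]]'
python3 - <<'E'
from h import *
print(go((.6235,-.024,.107)))
save('top','c3.png',(200,125,345,225),5)
E
```

```text
time: 21.85
tool_pos: [0.6245, -0.0241, 0.2702]
tool_rot: [-3.141, 0.0, 0.526]
contact_force: [0.6, 0.1, -2.7]
opening: 0.0543
grip_force: 30.0
(array([-0.0019, -0.0014,  0.01  ]), 0, array([ 0.6244, -0.0241,  0.111 ]))
```

```bash
python3 -m jog '[[[0,0,0.008],0,0.6],[[0,0,0.014],0,0.6],[[0,0,0.014],0,0.6]]'
```

```text
time: 22.28
tool_pos: [0.6246, -0.0238, 0.265]
tool_rot: [3.141, -0.001, 0.526]
contact_force: [0.4, -0.7, -1.4]
opening: 0.0544
grip_force: 30.0
```

View pics/c3.png

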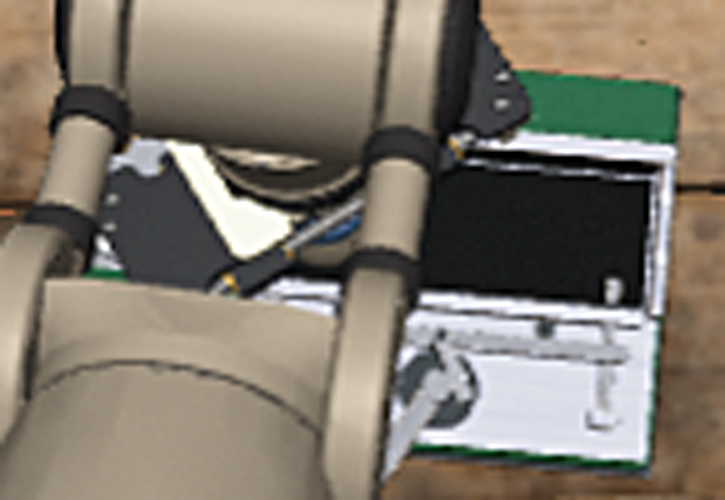

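The arm hides most of the view. A bit of the blue lid shows at (340,228) inside the bay. The jar is starting to take load on the floor, so I lower a touch more, release and rise.

```bash
python3 -m jog '[[[0,0,0.003],0,0.6],[[0,0,0.003],0,0.6]]'; python3 -m jog '[[[0,0,0],0,0.3],[[0,0,0],0,0],[[0,0,0],0,0],[[0,0,-0.1],0,0],[[0,0,-0.2],0,0],[[0,0,-0.33],0,0],[[0,0,-0.33],0,0]]'
python3 - <<'E'
from h import *
for c in('top','side'):
    cams.read_camera(c)
    for n in('jar_blue','jar_red'):print(c,n,[(np.round(d['position'],3).tolist(),round(d['confidence'],2)) for d in models.pinpoint(n,c)])
print(go((0.566,-0.417,0.24),np.radians(30)),observe()['qpos'].round(2))
E
```

```text
time: 22.52
tool_pos: [0.6246, -0.0238, 0.265]
tool_rot: [3.141, -0.001, 0.526]
contact_force: [-3.4, -0.2, 6.8]
opening: 0.0543
grip_force: 30.0
time: 23.4
tool_pos: [0.6251, -0.0238, 0.4004]
tool_rot: [3.136, -0.007, 0.526]
contact_force: [0.7, 0.0, -1.0]
opening: 0.092
grip_force: 0.0
top jar_blue [([0.658, -0.362, 0.0], 0.93), ([0.679, -0.272, -0.003], 0.79), ([0.624, -0.025, 0.051], 0.72), ([0.622, -0.09, 0.045], 0.18)]
top jar_red [([0.437, 0.23, 0.003], 0.83)]
side jar_blue [([0.619, -0.028, 0.047], 0.9), ([0.66, -0.364, 0.002], 0.81), ([0.566, -0.418, -0.004], 0.71), ([0.432, 0.232, -0.001], 0.47)]
side jar_red [([0.436, 0.231, 0.003], 0.94)]
(array([-0.6191,  0.7774, -0.0137]), np.float64(-0.4992), array([ 0.6239, -0.0237,  0.2346])) [-0.16  0.54  1.24  0.    1.37  0.88]
```

```bash
python3 -m jog '[[[-0.09,0.11,-0.013],0,0],[[-0.18,0.22,-0.013],0,0],[[-0.27,0.34,-0.013],0,0],[[-0.36,0.45,-0.013],0,0],[[-0.45,0.56,-0.013],0,0],[[-0.54,0.67,-0.013],0,0],[[-0.62,0.777,-0.013],0,0],[[-0.62,0.777,-0.013],0,0],[[-0.62,0.777,-0.013],0,0]]'
python3 - <<'E'
from h import *
cams.read_camera('side');print([(np.round(d['position'],3).tolist(),round(d['confidence'],2)) for d in models.pinpoint('jar_blue','side')])
print(go((0.566,-0.417,0.0555)))
E
```

```text
time: 24.82
tool_pos: [0.5663, -0.4168, 0.3994]
tool_rot: [-3.139, 0.0, 0.526]
contact_force: [-0.4, 1.0, -0.0]
opening: 0.0914
grip_force: 0.0
[([0.566, -0.417, -0.001], 0.92), ([0.619, -0.027, 0.047], 0.56), ([0.654, -0.362, -0.0], 0.55)]
(array([-0.0034,  0.0026,  0.4643]), 0, array([ 0.5667, -0.4156,  0.2412]))
```

```bash
python3 -m jog '[[[-0.003,0.002,0.1],0,0],[[-0.003,0.002,0.22],0,0],[[-0.003,0.002,0.34],0,0],[[-0.003,0.002,0.42],0,0],[[-0.003,0.002,0.464],0,0],[[-0.003,0.002,0.464],0,0.3],[[-0.003,0.002,0.464],0,0.6],[[-0.003,0.002,0.464],0,0.6],[[-0.003,0.002,0.464],0,0.6],[[-0.003,0.002,0.464],0,0.6]]' 30
python3 -m jog '[[[0,0,0],0,0.6],[[0,0,-0.1],0,0.6],[[0,0,-0.2],0,0.6],[[0,0,-0.32],0,0.6],[[0,0,-0.44],0,0.6],[[0,0,-0.44],0,0.6],[[0,0,-0.44],0,0.6]]' 30
python3 - <<'E'
from h import *
print(go((.6095,-.157,.234),np.radians(120)))
E
```

```text
time: 26.18
tool_pos: [0.5656, -0.4184, 0.2161]
tool_rot: [3.141, -0.0, 0.526]
contact_force: [-2.2, 2.0, 5.4]
opening: 0.0546
grip_force: 30.0
time: 27.05
tool_pos: [0.5654, -0.4183, 0.3892]
tool_rot: [-3.139, 0.001, 0.526]
contact_force: [0.2, 0.3, -3.6]
opening: 0.0544
grip_force: 30.0
(array([ 0.4238, -0.5085, -0.0091]), np.float64(0.0008), array([ 0.565, -0.418,  0.23 ]))
```

```bash
python3 -m jog '[[[0.06,-0.07,0],0,0.6],[[0.13,-0.15,0],0,0.6],[[0.2,-0.24,0],0,0.6],[[0.27,-0.33,0],0,0.6],[[0.34,-0.41,0],0,0.6],[[0.4,-0.48,0],0,0.6],[[0.424,-0.508,0],0,0.6],[[0.424,-0.508,0],0,0.6],[[0.424,-0.508,0],0,0.6]]'
python3 - <<'E'
from h import *
print(go((.6095,-.157,.110)))
E
```

```text
time: 28.18
tool_pos: [0.61, -0.1588, 0.3903]
tool_rot: [-3.141, 0.001, 0.525]
contact_force: [-0.1, 0.6, -2.4]
opening: 0.0544
grip_force: 30.0
(array([ 0.0019, -0.0041,  0.3028]), 0, array([ 0.6098, -0.1588,  0.2311]))
```

```bash
python3 -m jog '[[[0.002,-0.004,0.08],0,0.6],[[0.002,-0.004,0.16],0,0.6],[[0.002,-0.004,0.23],0,0.6],[[0.002,-0.004,0.28],0,0.6],[[0.002,-0.004,0.3],0,0.6],[[0.002,-0.004,0.306],0,0.6],[[0.002,-0.004,0.311],0,0.6],[[0.002,-0.004,0.311],0,0.6]]'
```

```text
time: 29.18
tool_pos: [0.6102, -0.1558, 0.2674]
tool_rot: [3.141, -0.001, 0.526]
contact_force: [0.5, 1.4, -2.6]
opening: 0.0546
grip_force: 30.0
```

```bash
python3 -m jog '[[[0,0,0.003],0,0.6],[[0,0,0.006],0,0.6],[[0,0,0.006],0,0.6]]'
```

```text
time: 29.55
tool_pos: [0.6101, -0.1557, 0.2651]
tool_rot: [3.141, -0.001, 0.526]
contact_force: [-1.5, 0.6, 3.3]
opening: 0.0543
grip_force: 30.0
```

```bash
python3 -m jog '[[[0,0,0],0,0.3],[[0,0,0],0,0],[[0,0,0],0,0],[[0,0,-0.1],0,0],[[0,0,-0.2],0,0],[[0,0,-0.3],0,0],[[0,0,-0.3],0,0]]'
python3 - <<'E'
from h import *
for c in('top','side'):
    cams.read_camera(c)
    for n in('jar_blue','jar_red','lever_knob'):print(c,n,[(np.round(d['position'],3).tolist(),round(d['confidence'],2)) for d in models.pinpoint(n,c)])
print(go((0.4735,-0.0355,0.22),np.radians(53)),observe()['qpos'].round(2))
E
```

```text
time: 30.42
tool_pos: [0.6105, -0.1559, 0.3882]
tool_rot: [3.136, -0.005, 0.526]
contact_force: [1.2, 0.5, -0.2]
opening: 0.092
grip_force: 0.0
top jar_blue [([0.661, -0.363, -0.0], 0.87), ([0.628, -0.025, 0.052], 0.67), ([0.613, -0.152, 0.052], 0.46)]
top jar_red [([0.438, 0.23, 0.006], 0.56)]
top lever_knob []
side jar_blue [([0.622, -0.027, 0.045], 0.83), ([0.654, -0.364, 0.002], 0.71), ([0.613, -0.158, 0.046], 0.58)]
side jar_red [([0.437, 0.231, 0.001], 0.94)]
side lever_knob [([0.473, -0.039, 0.102], 0.59)]
(array([-0.1437, -0.4308,  0.0109]), np.float64(0.3731), array([ 0.6098, -0.1556,  0.2241])) [-0.37  0.55  1.24  0.    1.35  0.67]
```

```bash
python3 -m jog '[[[-0.02,-0.06,0],0.05,0.2],[[-0.05,-0.14,0],0.1,0.4],[[-0.07,-0.22,0],0.15,0.5],[[-0.1,-0.3,0],0.2,0.5],[[-0.12,-0.38,0],0.25,0.5],[[-0.143,-0.432,0],0.31,0.5],[[-0.143,-0.432,0],0.373,0.5],[[-0.143,-0.432,0],0.373,0.5],[[-0.143,-0.432,0],0.373,0.5]]' 15
python3 - <<'E'
from h import *
print(go((0.474,-0.0365,0.113),np.radians(53)))
E
```

```text
time: 31.95
tool_pos: [0.474, -0.0352, 0.3842]
tool_rot: [3.142, 0.0, -0.642]
contact_force: [0.4, -0.8, 0.2]
opening: 0.0461
grip_force: 0.0
(array([0.0021, 0.0026, 0.2799]), np.float64(0.0011), array([ 0.474 , -0.0352,  0.225 ]))
```

```bash
python3 -m jog '[[[0.002,0.002,0.07],0,0.5],[[0.002,0.002,0.14],0,0.5],[[0.002,0.002,0.21],0,0.5],[[0.002,0.002,0.26],0,0.5],[[0.002,0.002,0.279],0,0.5],[[0.002,0.002,0.279],0,0.5],[[0.002,0.002,0.279],0,0.9],[[0.002,0.002,0.279],0,0.9],[[0.002,0.002,0.279],0,0.9],[[0.002,0.002,0.279],0,0.9],[[0.002,0.002,0.279],0,0.9]]' 20
python3 - <<'E'
from h import *
s,t,r=tool();print(t,s['opening'],s['contact_force'])
c=np.array([0.532,-0.0795]);k0=t[:2];d=k0-c;print(np.linalg.norm(d));a0=np.arctan2(d[1],d[0]);R0=np.linalg.norm(d)
A=np.radians(-96)-0.03-a0+2*np.pi;A=A%(2*np.pi);print('sweep',A)
for i in range(1,13):
    th=A*i/12;a=a0+th;k=c+.072*np.array([np.cos(a),np.sin(a)])
    print((r.T@np.r_[k-k0,0]/.4).round(3)[:2].tolist(),round(-th/np.pi,3))
E
```

```text
time: 33.33
tool_pos: [0.4742, -0.0359, 0.2731]
tool_rot: [-3.141, -0.001, -0.646]
contact_force: [1.2, 3.6, 2.7]
opening: 0.0174
grip_force: 20.0
[ 0.47419537 -0.03594894  0.27307482] 0.017362894702349398 [1.22135709 3.57691571 2.68277723]
0.07237450974342532
sweep 2.0817617850520627
[0.004, 0.031] -0.055
[0.012, 0.061] -0.11
[0.025, 0.09] -0.166
[0.043, 0.115] -0.221
[0.065, 0.137] -0.276
[0.09, 0.155] -0.331
[0.118, 0.169] -0.387
[0.148, 0.177] -0.442
[0.179, 0.18] -0.497
[0.21, 0.178] -0.552
[0.241, 0.17] -0.607
[0.269, 0.157] -0.663
```

```bash
python3 -m jog '[[[0.004,0.031,0],-0.055,0.9],[[0.012,0.061,0],-0.11,0.9],[[0.025,0.09,0],-0.166,0.9],[[0.043,0.115,0],-0.221,0.9],[[0.065,0.137,0],-0.276,0.9],[[0.09,0.155,0],-0.331,0.9],[[0.118,0.169,0],-0.387,0.9],[[0.148,0.177,0],-0.442,0.9],[[0.179,0.18,0],-0.497,0.9],[[0.21,0.178,0],-0.552,0.9],[[0.241,0.17,0],-0.607,0.9],[[0.269,0.157,0],-0.663,0.9]]' 20
python3 -m jog '[[[0,0,0],0,0.9],[[0,0,0],0,0.9]]'
```

```text
time: 34.83
tool_pos: [0.5229, -0.1497, 0.273]
tool_rot: [3.141, -0.003, 1.443]
contact_force: [4.2, 12.7, 4.9]
opening: 0.0175
grip_force: 20.0
time: 35.08
tool_pos: [0.5227, -0.1496, 0.273]
tool_rot: [3.141, -0.003, 1.438]
contact_force: [3.9, 10.6, 4.7]
opening: 0.0173
grip_force: 20.0
```

```bash
python3 -m jog '[[[0,0.01,0],0,0.9],[[0,0.01,0],0,0.9],[[0,0,0],0,0.5],[[0,0,0],0,0.5],[[0,0,-0.1],0,0.5],[[0,0,-0.2],0,0.5],[[0,0.1,-0.3],0,0.3],[[-0.1,-0.1,-0.3],0,0],[[-0.25,-0.25,-0.3],0,0],[[-0.25,-0.25,-0.3],0,0]]' 
python3 - <<'E'
from h import *
save('top','c4.png',(200,125,345,225),5)
print(observe()['qpos'].round(2))
for c in('top','side'):
    if c=='side':cams.read_camera(c)
    for n in('lever_knob','key_bow','pedal_pad','jar_blue'):print(c,n,[(np.round(d['position'],3).tolist(),round(d['confidence'],2)) for d in models.pinpoint(n,c)])
E
```

```text
time: 36.33
tool_pos: [0.4081, -0.2379, 0.3926]
tool_rot: [-3.141, 0.001, 1.437]
contact_force: [0.5, -0.3, 0.4]
opening: 0.0815
grip_force: 0.0
[-0.7   0.25  1.69 -0.    1.2  -0.56]
top lever_knob [([0.522, -0.15, 0.102], 0.66)]
top key_bow [([0.665, 0.061, 0.13], 0.5)]
top pedal_pad [([0.53, 0.076, 0.071], 0.97)]
top jar_blue [([0.682, -0.272, -0.001], 0.93), ([0.614, -0.155, 0.051], 0.72), ([0.66, -0.364, -0.001], 0.64)]
side lever_knob [([0.522, -0.155, 0.103], 0.58)]
side key_bow [([0.606, -0.042, 0.003], 0.64), ([0.668, 0.059, 0.131], 0.63), ([0.383, -0.002, -0.002], 0.24)]
side pedal_pad [([0.531, 0.077, 0.068], 0.77)]
side jar_blue [([0.624, -0.028, 0.046], 0.97), ([0.655, -0.365, 0.003], 0.96), ([0.611, -0.157, 0.046], 0.57), ([0.435, 0.239, -0.002], 0.57)]
```

View pics/c4.png

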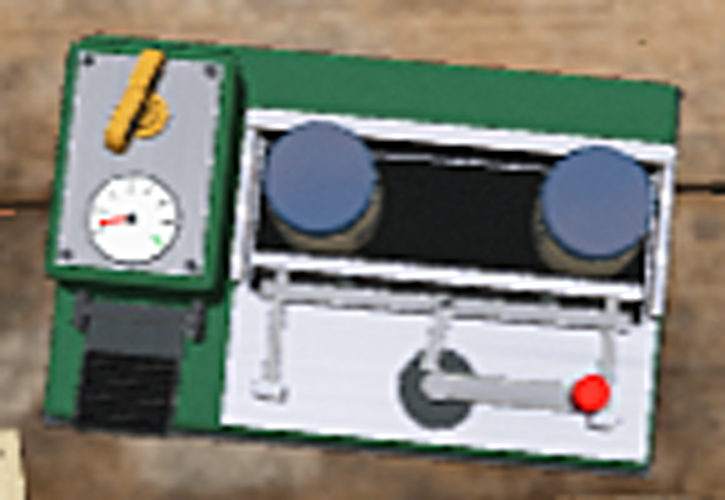

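The lever is shut, with its arm along the bar to (592,392). Both blue jars stand gripped against the fence at (320,178) and (597,200). Next, the key.

```bash
python3 - <<'E'
from h import *
print(go((.664,.060,.22),np.radians(68.3)))
E
```

```text
(array([0.8179, 0.531 , 0.0334]), np.float64(-0.4215), array([ 0.4104, -0.2364,  0.2333]))
```

```bash
python3 -m jog '[[[0.09,0.06,0],-0.04,0.4],[[0.18,0.12,0],-0.09,0.4],[[0.28,0.18,0],-0.14,0.4],[[0.38,0.25,0],-0.19,0.5],[[0.48,0.31,0],-0.24,0.5],[[0.58,0.38,0],-0.29,0.5],[[0.68,0.44,0],-0.34,0.5],[[0.77,0.5,0],-0.38,0.5],[[0.818,0.531,0.02],-0.42,0.5],[[0.818,0.531,0.02],-0.42,0.5],[[0.818,0.531,0.02],-0.42,0.5]]' 60
python3 - <<'E'
from h import *
print(go((.664,.060,.132),np.radians(68.3)),observe()['qpos'].round(2))
E
```

```text
time: 38.2
tool_pos: [0.6635, 0.059, 0.3846]
tool_rot: [-3.141, -0.001, 2.755]
contact_force: [0.6, -0.6, -0.2]
opening: 0.046
grip_force: 0.0
(array([-0.0006,  0.0031,  0.2335]), np.float64(-0.0025), array([0.6634, 0.0589, 0.2254])) [-0.03  0.62  1.12 -0.    1.4  -1.21]
```

```bash
python3 -m jog '[[[0,0.003,0.08],0,0.5],[[0,0.003,0.16],0,0.5],[[0,0.003,0.21],0,0.5],[[0,0.003,0.233],0,0.5],[[0,0.003,0.233],0,0.5],[[0,0.003,0.233],0,0.95],[[0,0.003,0.233],0,0.95],[[0,0.003,0.233],0,0.95],[[0,0.003,0.233],0,0.95],[[0,0.003,0.233],0,0.95]]' 15
python3 - <<'E'
from h import *
s=observe();print(s['torque'],s['tool_pos'],s['opening'])
E
```

```text
time: 39.45
tool_pos: [0.6642, 0.0599, 0.2917]
tool_rot: [-3.141, 0.0, 2.757]
contact_force: [-0.8, -2.7, 1.4]
opening: 0.0089
grip_force: 15.0
[-0.37427876  0.15066644 -0.06663151] [0.66419968 0.05991033 0.29173088] 0.008869188104301633
```

```bash
python3 -m jog '[[[0,0,0],0,0.95],[[0,0,0],0.055,0.95],[[0,0,0],0.11,0.95],[[0,0,0],0.165,0.95],[[0,0,0],0.22,0.95],[[0,0,0],0.275,0.95],[[0,0,0],0.33,0.95],[[0,0,0],0.385,0.95],[[0,0,0],0.44,0.95],[[0,0,0],0.495,0.95],[[0,0,0],0.55,0.95],[[0,0,0],0.605,0.95]]' 60
python3 - <<'E'
from h import *
s=observe();print(s['torque'],s['contact_force'],s['opening'],s['qpos'][5])
save('top','c5.png',(200,125,272,175),8)
E
```

```text
time: 40.95
tool_pos: [0.6646, 0.06, 0.2917]
tool_rot: [3.14, -0.001, 0.851]
contact_force: [2.2, -2.7, 0.3]
opening: 0.0087
grip_force: 60.0
[-0.47708444 -0.03664529  0.12518669] [ 2.17288553 -2.7163335   0.29899384] 0.008651750266506103 0.6956775017480052
```

View pics/c5.png

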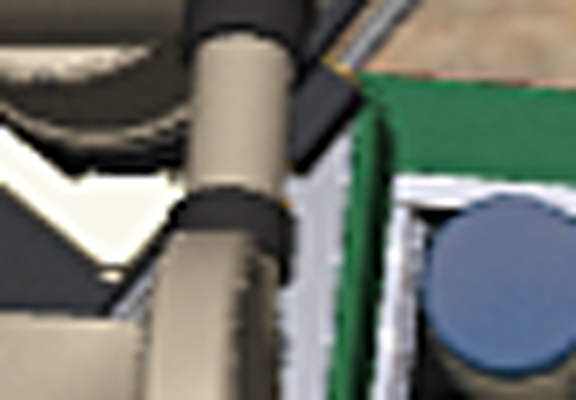

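The arm hides the dial here. The wrist torque shows the key is turning, so I continue.

```bash
python3 -m jog '[[[0,0,0],0.055,0.95],[[0,0,0],0.11,0.95],[[0,0,0],0.165,0.95],[[0,0,0],0.22,0.95],[[0,0,0],0.275,0.95],[[0,0,0],0.33,0.95],[[0,0,0],0.385,0.95],[[0,0,0],0.44,0.95],[[0,0,0],0.495,0.95],[[0,0,0],0.55,0.95],[[0,0,0],0.605,0.95],[[0,0,0],0.63,0.95]]' 60
python3 - <<'E'
from h import *
s=observe();print(s['torque'],s['contact_force'],s['opening'],s['qpos'][5])
E
```

```text
time: 42.5
tool_pos: [0.6645, 0.0596, 0.2917]
tool_rot: [-3.141, -0.002, -1.124]
contact_force: [0.9, -5.1, 1.3]
opening: 0.0085
grip_force: 60.0
[-0.77712626  0.05693899  0.18956133] [ 0.87876526 -5.13677183  1.31465245] 0.008544191552435916 2.669992874338245
```

```bash
python3 -m jog '[[[0,0,0],0,0.5],[[0,0,0],0,0.5],[[0,0,-0.08],0,0.5],[[0,0,-0.15],0,0.5],[[0,0,-0.15],-0.05,0.5],[[0,0,-0.15],-0.1,0.5],[[0,0,-0.15],-0.15,0.5],[[0,0,-0.15],-0.2,0.5],[[0,0,-0.15],-0.25,0.5],[[0,0,-0.15],-0.3,0.5],[[0,0,-0.15],-0.35,0.5],[[0,0,-0.15],-0.4,0.5]]' 15
python3 - <<'E'
from h import *
save('side','s6.png',(300,190,380,250),10)
print(observe()['tool_rot'],observe()['qpos'][5])
E
```

```text
time: 44.0
tool_pos: [0.6641, 0.0607, 0.3513]
tool_rot: [-3.141, 0.0, 0.141]
contact_force: [0.6, 0.4, -0.0]
opening: 0.0462
grip_force: 0.0
[-3.14094534e+00  3.86035581e-04  1.47191821e-01] 1.3996414212277266
```

View pics/s6.png

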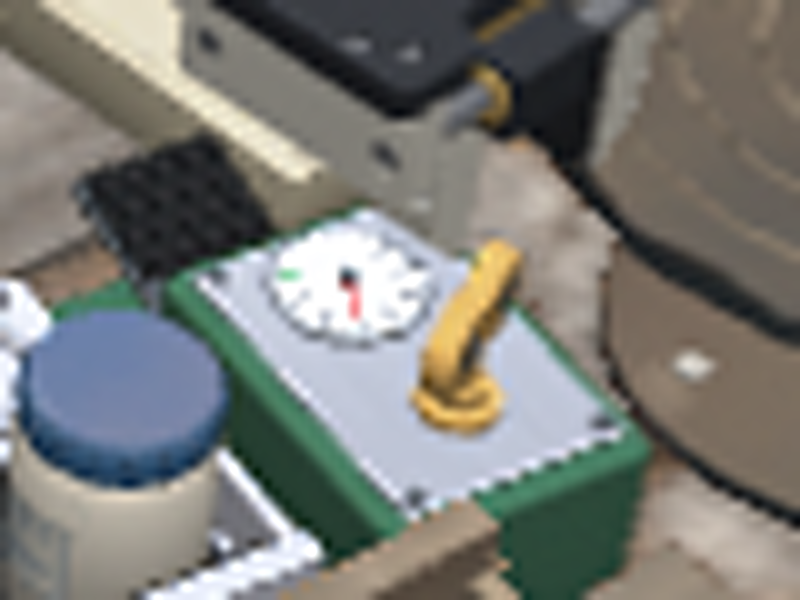

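The pointer now points down from the dial centre (348,275) toward (355,315), and the green mark is at (290,272). I'll work out the remaining angle from that.

```bash
python3 - <<'E'
from h import *
P=lambda u,v:pix('side',300+(u-4.5)/10,190+(v-4.5)/10,.102)[:2]
T=lambda u,v:pix('top',200+(u-2)/5,125+(v-2)/5,.102)[:2]
an=lambda a,b:np.arctan2(*(b-a)[::-1])
c=P(348,275);m=an(c,P(290,272));p=an(c,P(356,315));print('left now',(p-m)%6.283/.6)
ct=T(131,219);m2=an(ct,T(157,240));p0=an(ct,T(104,222));print('left at start',(p0-m2)%6.283/.6, m,m2,p,p0)
s,t,r=tool();print(observe()['qpos'].round(2))
E
```

```text
left now 2.7673268025387685
left at start 6.548388469022663 -2.237434255237572 -2.2755572549234735 -0.5770381737143108 1.6534758264901237
[-0.02  0.65  1.16  0.    1.33  1.4 ]
```

```bash
python3 -m jog '[[[0,0,0],-0.055,0.5],[[0,0,0],-0.11,0.5],[[0,0,0],-0.165,0.5],[[0,0,0],-0.22,0.5],[[0,0,0],-0.275,0.5],[[0,0,0],-0.33,0.5],[[0,0,0],-0.385,0.5],[[0,0,0],-0.44,0.5],[[0,0,0],-0.495,0.5],[[0,0,0],-0.55,0.5],[[0,0,0],-0.6,0.5],[[0,0,0],-0.6,0.5]]' 15
python3 - <<'E'
from h import *
s=observe();print(s['qpos'][5],go((.6645,.060,.1325)))
E
```

```text
time: 45.55
tool_pos: [0.6642, 0.0605, 0.3514]
tool_rot: [-3.142, -0.0, 2.017]
contact_force: [0.0, 0.1, -0.0]
opening: 0.046
grip_force: 0.0
-0.47002279270543973 (array([-0.0017,  0.0002,  0.1493]), 0, array([0.6641, 0.0606, 0.1922]))
```

```bash
python3 -m jog '[[[0,0,0.06],0,0.5],[[0,0,0.12],0,0.5],[[0,0,0.149],0,0.5],[[0,0,0.149],0,0.5],[[0,0,0.149],0,0.95],[[0,0,0.149],0,0.95],[[0,0,0.149],0,0.95],[[0,0,0.149],0,0.95],[[0,0,0.149],0,0.95]]' 15
python3 -m jog '[[[0,0,0],0,0.95],[[0,0,0],0.055,0.95],[[0,0,0],0.11,0.95],[[0,0,0],0.165,0.95],[[0,0,0],0.22,0.95],[[0,0,0],0.275,0.95],[[0,0,0],0.33,0.95],[[0,0,0],0.385,0.95],[[0,0,0],0.44,0.95],[[0,0,0],0.495,0.95],[[0,0,0],0.55,0.95],[[0,0,0],0.605,0.95]]' 60
python3 - <<'E'
from h import *
s=observe();print(s['torque'],s['contact_force'],s['opening'],s['qpos'][5])
E
```

```text
time: 46.68
tool_pos: [0.6642, 0.0603, 0.2922]
tool_rot: [3.141, 0.0, 2.018]
contact_force: [-0.6, -0.2, 2.1]
opening: 0.0089
grip_force: 15.0
time: 48.18
tool_pos: [0.6648, 0.0598, 0.2922]
tool_rot: [3.14, -0.002, 0.112]
contact_force: [2.5, -2.0, 0.2]
opening: 0.0083
grip_force: 60.0
[-0.39781878 -0.26891141  0.21837515] [ 2.53595618 -1.99871084  0.15701285] 0.008333031138542531 1.4340055618853484
```

Turned 1.9 more, leaving about 0.7–0.9. I'll go in small steps and watch the torque.

```bash
t(){ python3 -c "
from cell import observe
s=observe();print(s['torque'].round(3),s['opening'],s['qpos'][5])"; }
python3 -m jog '[[[0,0,0],0.05,0.95],[[0,0,0],0.1,0.95],[[0,0,0],0.15,0.95],[[0,0,0],0.19,0.95],[[0,0,0],0.19,0.95]]' 60 >/dev/null; t
python3 -m jog '[[[0,0,0],0.03,0.95],[[0,0,0],0.03,0.95]]' >/dev/null; t
```

```text
[-0.643 -0.368 -0.009] 0.008397001420839423 2.024426428755427
[-0.78  -0.348 -0.071] 0.00871252507072796 2.117597217774914
```

```bash
t(){ python3 -c "
from cell import observe
s=observe();print(s['torque'].round(3),s['contact_force'].round(1),s['opening'],s['qpos'][5])"; }
python3 -m jog '[[[0,0,0],0.03,0.95]]' >/dev/null; t
python3 -m jog '[[[0,0,0],0.02,0.95]]' >/dev/null; t
python3 - <<'E'
from h import *
save('side','s7.png',(300,190,380,250),10)
E
```

```text
[-0.726 -0.282  0.212] [ 3.5 -4.6 -0.3] 0.00881284871951153 2.2126815310336023
[-0.76  -0.306  0.155] [ 2.9 -5.5  0. ] 0.008473385689421957 2.275767593068118
```

View pics/s7.png

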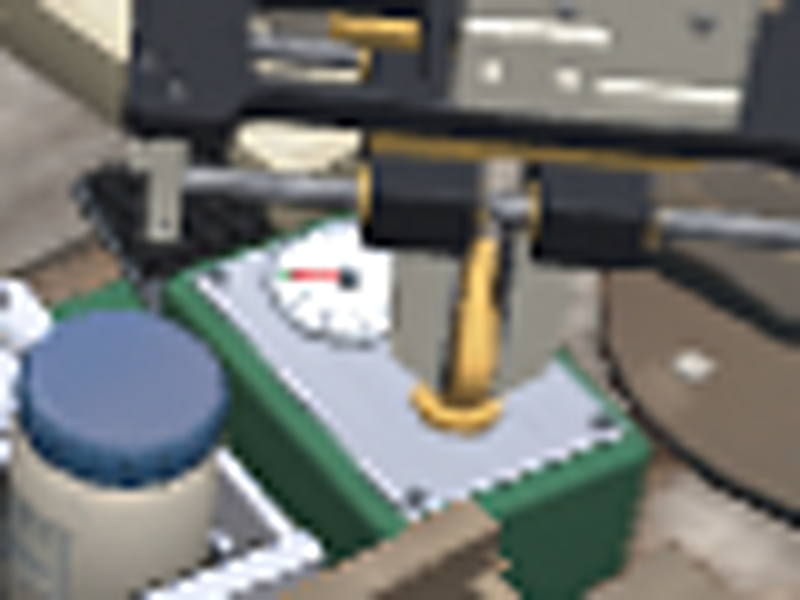

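The pointer now lies on the green mark (285,272). One small nudge will confirm the stop.

```bash
t(){ python3 -c "
from cell import observe
s=observe();print(s['torque'].round(3),s['contact_force'].round(1),s['opening'],s['qpos'][5])"; }
python3 -m jog '[[[0,0,0],0.025,0.95]]' >/dev/null; t
python3 -m jog '[[[0,0,0],0.025,0.95]]' >/dev/null; t
```

```text
[-0.743 -0.29   0.245] [ 3.1 -5.1 -0.1] 0.00833744964729842 2.3537729608760047
[-0.719 -0.283  0.958] [ 2.6 -5.1  0.2] 0.009078452804535434 2.432332642908554
```

```bash
python3 -m jog '[[[0,0,0],-0.02,0.95],[[0,0,0],-0.02,0.5],[[0,0,0],-0.02,0.5],[[0,0,-0.08],-0.02,0.5],[[0,0,-0.16],-0.02,0.5],[[0,0,-0.2],-0.07,0.7],[[0,0,-0.2],-0.12,1],[[0,0,-0.2],-0.17,1],[[0,0,-0.2],-0.22,1],[[0,0,-0.2],-0.24,1],[[0,0,-0.2],-0.24,1]]' 15
python3 - <<'E'
from h import *
im=cams.read_camera('top')
for n in ('pedal_pad',):print([(np.round(d['position'],3).tolist(),round(d['confidence'],2)) for d in models.pinpoint(n,'top')])
s=observe();print(s['opening'],go((.5305,.0765,.069+.019+.02),np.radians(84)))
E
```

```text
time: 50.98
tool_pos: [0.6641, 0.0605, 0.3717]
tool_rot: [-3.141, 0.001, -0.134]
contact_force: [0.6, 0.3, 0.9]
opening: 0.0004
grip_force: 0.0
[([0.532, 0.074, 0.07], 0.49)]
0.0005120018522079689 (array([-0.3362,  0.0051,  0.2616]), np.float64(-0.0095), array([0.6641, 0.0605, 0.2126]))
```

```bash
python3 -m jog '[[[-0.12,0.002,0],-0.01,1],[[-0.24,0.004,0],-0.01,1],[[-0.336,0.005,0],-0.01,1],[[-0.336,0.005,0],-0.01,1],[[-0.336,0.005,0.1],-0.01,1],[[-0.336,0.005,0.2],-0.01,1],[[-0.336,0.005,0.26],-0.01,1],[[-0.336,0.005,0.26],-0.01,1],[[-0.336,0.005,0.26],-0.01,1]]' 15
python3 - <<'E'
from h import *
print(go((.5305,.0765,.069+.019)))
save('side','s8.png',(270,160,390,250),6)
E
```

```text
time: 52.2
tool_pos: [0.5317, 0.0761, 0.2688]
tool_rot: [-3.141, -0.002, -0.102]
contact_force: [-0.2, 0.7, 0.9]
opening: 0.0002
grip_force: 0.0
(array([-0.004 , -0.0006,  0.0541]), 0, array([0.532 , 0.0761, 0.1096]))
```

View pics/s8.png

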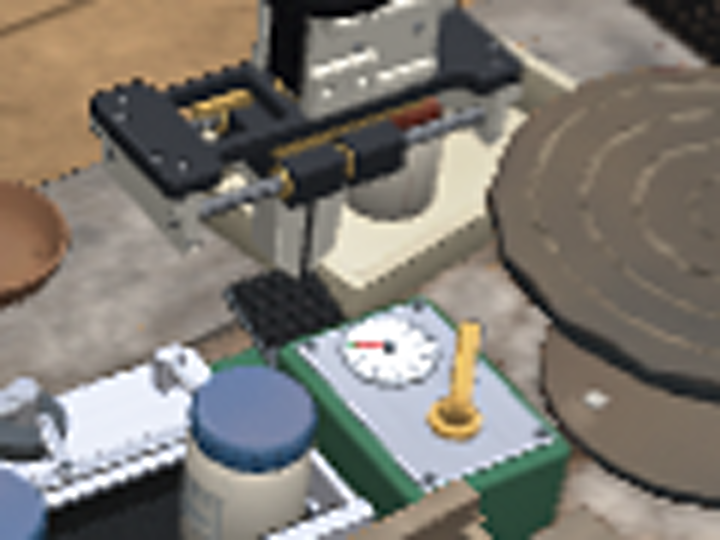

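The pointer sits at green, the jars are clamped, and the fingertips are above the pedal tread at (290,300). Now I press in steps.

```bash
python3 -m jog '[[[0,0,0.03],0,1],[[0,0,0.055],0,1],[[0,0,0.07],0,1],[[0,0,0.076],0,1],[[0,0,0.076],0,1]]' 15
```

```text
time: 52.88
tool_pos: [0.5298, 0.0763, 0.2373]
tool_rot: [3.142, 0.003, -0.102]
contact_force: [-6.2, 0.6, 7.9]
opening: 0.0002
grip_force: 4.3
```

```bash
python3 -m jog '[[[0,0,0.006],0,1],[[0,0,0.01],0,1],[[0,0,0.01],0,1]]' 15;python3 -m jog '[[[0,0,0.006],0,1],[[0,0,0.008],0,1],[[0,0,0.008],0,1]]' 15
```

```text
time: 53.25
tool_pos: [0.5296, 0.0764, 0.2353]
tool_rot: [3.141, 0.003, -0.102]
contact_force: [-10.8, 0.4, 25.0]
opening: 0.0005
grip_force: 12.4
time: 53.62
tool_pos: [0.5294, 0.0765, 0.2347]
tool_rot: [3.141, 0.001, -0.101]
contact_force: [-19.5, -0.8, 47.5]
opening: 0.0005
grip_force: 24.0
```

The pedal is hard on its stop. I let it up and retreat.

```bash
python3 -m jog '[[[0,0,-0.02],0,1],[[0,0,-0.06],0,1],[[0,0,-0.15],0,1],[[0,0,-0.3],0,1],[[-0.1,0,-0.4],0,1],[[-0.2,-0.1,-0.4],0,1],[[-0.2,-0.3,-0.4],0,1],[[-0.2,-0.4,-0.4],0,1],[[-0.2,-0.4,-0.4],0,1],[[-0.2,-0.4,-0.4],0,1]]' 15
python3 - <<'E'
from h import *
save('top','t9.png')
for c in('top','side'):
    if c=='side':save('side','s9.png')
    for n in('pedal_pad','lever_knob','jar_blue','jar_red','tray','bowl','stamp_a','lid_a'):print(c,n,[(np.round(d['position'],3).tolist(),round(d['confidence'],2)) for d in models.pinpoint(n,c)])
E
```

```text
time: 54.88
tool_pos: [0.4673, 0.2434, 0.3899]
tool_rot: [3.141, 0.001, -0.101]
contact_force: [0.0, -0.3, 0.4]
opening: 0.0004
grip_force: 0.0
top pedal_pad [([0.532, 0.077, 0.068], 0.59)]
top lever_knob [([0.525, -0.149, 0.107], 0.79), ([0.38, 0.001, 0.005], 0.63)]
top jar_blue [([0.631, -0.024, 0.052], 0.92), ([0.682, -0.271, -0.002], 0.78), ([0.611, -0.158, 0.049], 0.71), ([0.662, -0.36, -0.001], 0.58)]
top jar_red [([0.438, 0.231, 0.003], 0.73)]
top tray [([0.435, 0.236, 0.002], 0.97)]
top bowl [([0.523, -0.15, 0.106], 0.63), ([0.382, 0.0, 0.004], 0.58)]
top stamp_a [([0.409, -0.08, 0.005], 0.62)]
top lid_a [([0.369, -0.374, 0.016], 0.93)]
side pedal_pad [([0.531, 0.079, 0.067], 0.48)]
side lever_knob [([0.524, -0.155, 0.105], 0.84), ([0.534, -0.081, 0.11], 0.66)]
side jar_blue [([0.655, -0.365, 0.002], 0.86), ([0.612, -0.158, 0.045], 0.69), ([0.63, -0.027, 0.046], 0.61)]
side jar_red [([0.61, -0.155, 0.049], 0.64), ([0.439, 0.232, -0.002], 0.62), ([0.535, -0.081, 0.106], 0.22)]
side tray [([0.437, 0.239, 0.002], 0.68)]
side bowl [([0.383, -0.001, -0.002], 0.93)]
side stamp_a [([0.407, -0.084, -0.0], 0.65)]
side lid_a [([0.374, -0.375, 0.015], 0.73)]
```

View pics/t9.png

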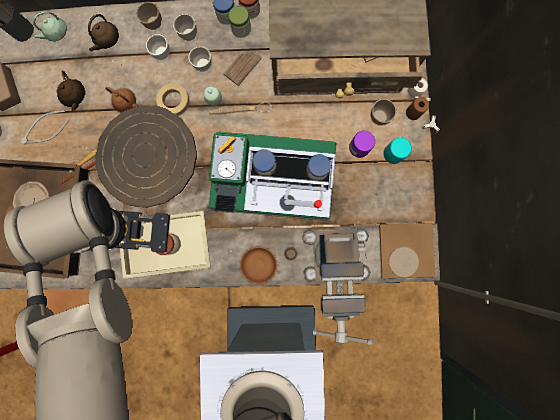

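View pics/s9.png

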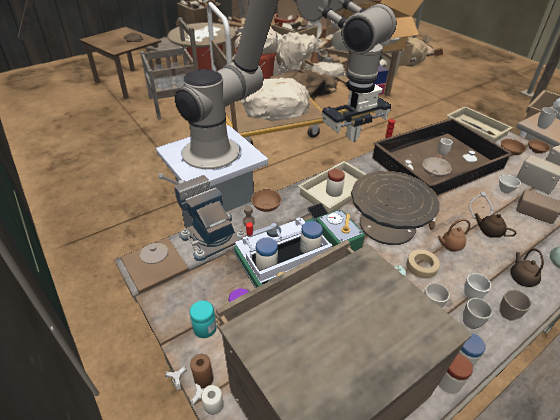

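The final views show both blue jars clamped in the bay, at (264,162) and (318,166) in the top view, with the lever shut and the pedal back up. The red jar stands in the tray, the bowl, stamp and clay lid haven't moved, and the arm is clear of everything.

```bash
python3 -c "
from cell import robot
print(robot.hand_in())"
```

```text
the job is handed in; nothing more can be done
None
```

The batch is changed and handed in at about 55 s: the red jar is upright in the tray, both blue jars (no green one was on the bench) are clamped in the bay, the spring is fully wound, and the pedal was pressed to its stop and came back up; no verdict was returned.

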